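# Find the loose-capped sample bottle and set it aside

## Task

Swing the carrier's hinged hold-down bar up and over so that it stays open on its own, then try all three caps with an anticlockwise test twist of about an eighth of a turn: tight ones give a hair and stop, one is loose and keeps turning. After that stand the loose-capped bottle upright in the red tray beside the jar, setting it down rather than dropping it; leave the tight ones standing in their pockets and the bar open, knock no bottle over and leave the other things on the bench where they are.

Things in the scene. Friction and masses are not known exactly. Their poses are not given: they have to be found in the camera images.
- carrier: fixed grey bottle carrier, 130 x 430 mm. Origin: on the bench under the middle of the pocket row; y along the row, x across it towards the hinge, z up. Hinge posts at x 85, y +-209 mm, 132 mm high
- pocket (a point): floor centre of the middle pocket, 8 mm above the bench; the other two lie 120 mm either way along the carrier's y. Pockets are 58 mm square (bottles 54 mm), so bottles can turn only a few degrees in them; aluminium fences beside the row reach 38 mm, blocks between pockets 30 mm above the bench
- bar (a joint): steel hold-down bar over the caps, rad: 0 closed (level, 6 mm above the caps), growing as it swings up and over towards the carrier's +x; balances at about 1.57, beyond that falls by itself to its stop at 2.9. Round bar 10 mm thick, 406 mm long along the carrier's y, on two end arms 85 mm long. 0.15 kg; lifting takes about 1 N
- bar_grip (a point): centre of the yellow sleeve on the bar (14 mm diameter, 56 mm long along the carrier's y), over the gap between the middle pocket and the +y pocket: pinch here from above, fingers closing along the carrier's x. Moves with the bar; 125 mm above the bench when closed
- bar_hinge (a point): point on the bar's hinge axis midway between the posts; the axis is the carrier's y, 125 mm above the bench. The sleeve's axis stays 85 mm from it
- bottle_a: square amber bottle with ribbed blue screw cap; body 54 x 54 mm, 68 mm tall, then sloping shoulder; cap 47 mm in diameter, from 84 to 106 mm above the underside; about 0.28 kg. Origin: centre of the underside; z up, x and y square to its sides, parallel to the carrier's at the start. Bottles a, b, c look alike and stand in any order; one has the loose cap
- bottle_b: square amber bottle with ribbed blue screw cap; body 54 x 54 mm, 68 mm tall, then sloping shoulder; cap 47 mm in diameter, from 84 to 106 mm above the underside; about 0.28 kg. Origin: centre of the underside; z up, x and y square to its sides, parallel to the carrier's at the start. Bottles a, b, c look alike and stand in any order; one has the loose cap
- bottle_c: square amber bottle with ribbed blue screw cap; body 54 x 54 mm, 68 mm tall, then sloping shoulder; cap 47 mm in diameter, from 84 to 106 mm above the underside; about 0.28 kg. Origin: centre of the underside; z up, x and y square to its sides, parallel to the carrier's at the start. Bottles a, b, c look alike and stand in any order; one has the loose cap
- cap_a (a joint): that bottle's cap: anticlockwise turn from above, rad; starts at 0 to 0.04, where the white stripe on its top points to the bottle's own -x. A loose cap turns on anticlockwise almost freely (0.02 N m, range 0 to 2.6); a tight one gives stiffly (0.15 N m) to a hard stop at 0.15 and then the fingers slip on it. Caps stay where they are left, and on the bottle
- cap_b (a joint): that bottle's cap: anticlockwise turn from above, rad; starts at 0 to 0.04, where the white stripe on its top points to the bottle's own -x. A loose cap turns on anticlockwise almost freely (0.02 N m, range 0 to 2.6); a tight one gives stiffly (0.15 N m) to a hard stop at 0.15 and then the fingers slip on it. Caps stay where they are left, and on the bottle
- cap_c (a joint): that bottle's cap: anticlockwise turn from above, rad; starts at 0 to 0.04, where the white stripe on its top points to the bottle's own -x. A loose cap turns on anticlockwise almost freely (0.02 N m, range 0 to 2.6); a tight one gives stiffly (0.15 N m) to a hard stop at 0.15 and then the fingers slip on it. Caps stay where they are left, and on the bottle
- tray: red open tray, fixed, 150 (x) x 220 (y) mm outside, 30 mm high, walls and floor 4 mm. Origin: centre of its underside
- tray_spot (a point): middle of the free part of the tray, on its inner floor (45 mm towards the tray's -y from its centre)
- jar: round jar already in the tray, 58 mm diameter, 75 mm tall, about 65 mm towards the tray's +y from its centre; origin at its underside; leave it
- wash_bottle: white bottle with red cap, 66 mm diameter, 170 mm tall, origin at underside; leave it
- beaker: glass beaker, 72 mm diameter, 90 mm tall, origin at underside; leave it
- petri: stack of clear dishes, 90 mm diameter, 32 mm tall, origin at underside; leave it
- marker: green marker pen, 16 mm thick, 120 mm long, lying; leave it
- spatula: lab spatula, 180 mm long, lying; leave it

How it is judged:
By the outcome, as a careful person would: the job done as asked, in the order asked, and still so for the second after the job is handed in, with the robot touching nothing.
It also fails if it takes over 72 s, if anything falls off the work surface, if the arm or the gripper's body presses on something with over 40 N, if the wrist force passes 120 N, or if a joint passes its speed limit or range.

## Robot

A 6-joint arm with a two-finger parallel gripper is mounted at the origin on the work surface. World frame = base frame: x ahead of the robot, y to its left, z up, the work surface at z = 0. Lengths are in m, angles in degrees, forces in N, time in s.
With the tool pointing down it reaches from about 0.375 to 0.9 m from the base axis. Payload 3.1 kg.
Tool frame: the origin (TCP) lies at the very end of the fingers, on their centre line; the grasp point (between the pads) lies 19 mm behind it (bot.grasp_offset is the distance from the TCP to the grasp point, in m); z points along the fingers, y is the line along which they close (so a half turn about z gives the same grasp; the last joint's range is limited). The gripper opens to 87 mm and grips with 3 to 60 N. Pads are 19 mm wide; open, the fingers measure 117 mm over their backs; the gripper's body (75 mm by 190 mm) begins 51 mm behind the grasp point.
Start: joints at [56.064, 30.224, 82.088, -0, 67.689, -10.227], TCP at [0.251, 0.572, 0.223] pointing down, gripper open.
Joint ranges: [-176.69, 176.69], [-43.24, 126.21], [12.49, 139.97], [-82, 262], [0, 151.66], [-163.58, 163.58]. Speed limits (degrees/s): [159.86, 159.86, 180, 180, 180, 180].

## Interface

Orientations are given as a 3x3 rotation matrix whose columns are the frame's x, y, z axes.
In Python, from station import bot gives the robot as it stands.
- The arm moves only by the shell command python3 jog.py [FORCE], which reads ROWS from standard input. ROWS is one flat JSON list of numbers that holds 1 to 5 rows one after another, with no inner brackets; each row has 5 numbers: the finger opening in m, then dx, dy, dz in m, then a turn about the tool's z in degrees; each row is the pose to reach, as a shift and turn from the pose commanded when the command began, along the tool's axes at that moment; what a row does not reach only later rows make up. A row lasts 1/10 s, in which the tool goes at most 0.05 m and 8.59 degrees, less where a joint would pass 70% of its speed; a pose out of reach is approached as far as the arm can. The fingers move at their own pace and stop on an object; FORCE is the grip in N (left out, the last holds). Time passes only in rows, so rows that do not move let the fingers close. It prints the time, the measured TCP pose, the force, the opening and the grip force at its end. Input that does not fit is refused with a message, and nothing moves.
- bot.read_state(): the state, without advancing time (a new reading comes with each control period).
- bot.grab_frame(name): name is "scene" or "top" or "wrist"; returns a dict with "color" (384x512x3 uint8, red, green, blue), "camera_matrix" (3x3 intrinsics, pixels), "rvec" (rotation vector, rad) and "tvec" (3), from world to camera coordinates, as OpenCV has them. Camera axes: x right, y down, z forward; pixel columns grow to the right and rows downward; lengths in m; the calibration is good to about 2 mm. A picture is of the moment at which its call begins. There is no depth.
- bot.hand_in(): hands the job in; it is judged then, once.
The state is a dict: "clock": time; "joints": joint angles; "joint_velocities": joint speeds; "joint_torque": joint torques, N m; "tcp_pos": TCP position; "ee_rot": TCP orientation; "ft_force": force on the tool from outside, world axes, zero at the start; "moment": the same for the moment, N m; "grip_width": finger opening in m; "finger_force": force on a finger pad.
Only numpy, scipy, OpenCV 4.12 (cv2) and the standard library are available. Lean on these libraries where they do the work, as an engineer would, in place of code of your own. Each camera call takes 0.05 s, during which the arm holds its last target. There are 200 camera calls.

## Working session

There is one attempt and no reset: what is moved stays moved. The work goes in short steps, Python scripts to look and compute and a shell command to move; the robot and the scene stay as the last step left them, time stands still between calls to the robot, and variables do not carry over. Pictures are saved under pics/ and viewed, at most 10 in all, crops included, and the job is handed in when it is done.

```bash
ls; mkdir -p pics; cat > h.py <<'E'
import numpy as np, cv2
from station import bot
def snap(name,fn):
    f=bot.grab_frame(name); cv2.imwrite(fn+'.png',f['color'][:,:,::-1]); np.savez(fn+'.npz',K=f['camera_matrix'],r=f['rvec'],t=f['tvec']); return f
def ray(fn,u,v):
    d=np.load(fn+'.npz');R=cv2.Rodrigues(d['r'])[0];K=d['K']
    c=-R.T@d['t'].ravel();q=R.T@np.linalg.inv(K)@np.array([u,v,1.]);return c,q/np.linalg.norm(q)
def atz(fn,u,v,z):
    c,q=ray(fn,u,v);return c+q*(z-c[2])/q[2]
def proj(fn,P):
    d=np.load(fn+'.npz');return cv2.projectPoints(np.array(P,float).reshape(-1,1,3),d['r'],d['t'],d['K'],None)[0].reshape(-1,2)
def tri(obs):
    A=np.zeros((3,3));b=np.zeros(3)
    for o in obs:
        c,q=ray(*o);M=np.eye(3)-np.outer(q,q);A+=M;b+=M@c
    P=np.linalg.solve(A,b)
    return P,[float(np.linalg.norm(proj(o[0],P)[0]-o[1:])) for o in obs]
E
python3 - <<'E'
from h import *
a=snap('scene','pics/s0')['color'];b=snap('top','pics/t0')['color'];w=snap('wrist','pics/w0')['color']
cv2.imwrite('pics/st0.png',cv2.resize(np.hstack([a,b])[:,:,::-1],(800,300)))
s=bot.read_state();print(s['tcp_pos'],s['ee_rot'],s['clock'],s['grip_width'])
E
```

```text
jog.py
pics
station.py
[0.25098705 0.57181287 0.22180476] [[-9.15602878e-01  4.02082803e-01 -8.87896617e-04]
 [ 4.02083694e-01  9.15601917e-01 -1.35385338e-03]
 [ 2.68598683e-04 -1.59660080e-03 -9.99998689e-01]] 0.15 0.08735175242922359
```

View pics/t0.png

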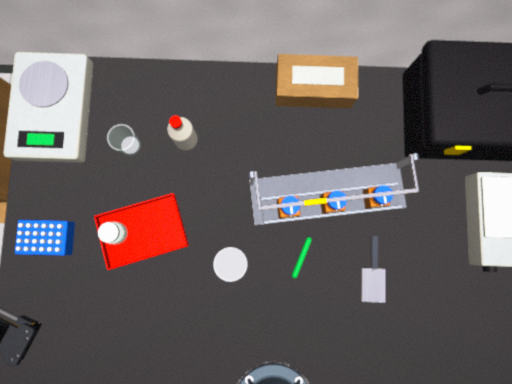

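View pics/s0.png

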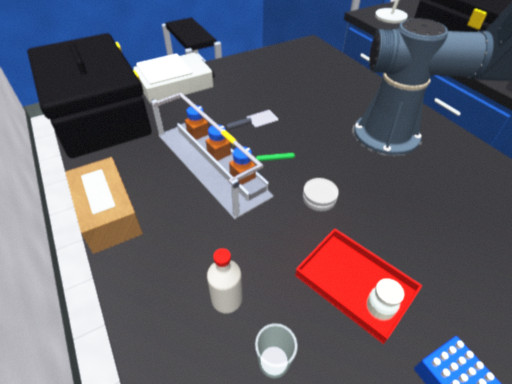

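The top view shows the carrier at (330,195), with the sleeve at (316,202) between the left and middle bottles, so carrier +y is left and the hinge side is up in the image. The tray is at (141,232) with the jar at (112,232). The scene view shows the same: sleeve (229,137), tray (358,283).

```bash
python3 - <<'E'
import cv2,numpy as np
t=cv2.imread('pics/t0.png');s=cv2.imread('pics/s0.png')
def cr(i,x,y,w,h,k): return cv2.resize(i[y:y+h,x:x+w],None,fx=k,fy=k,interpolation=cv2.INTER_CUBIC)
o=np.zeros((600,800,3),np.uint8)
o[0:330,0:720]=cr(t,245,145,180,82.5.__int__()+1,4)[:330]
o[332:332+268,0:290]=cr(s,148,88,145,134,2)
o[332:332+240,300:620]=cr(t,90,185,107,80,3)[:240,:320]
cv2.imwrite('pics/c0.png',o)
E
```

```text
(no output)
```

View pics/c0.png

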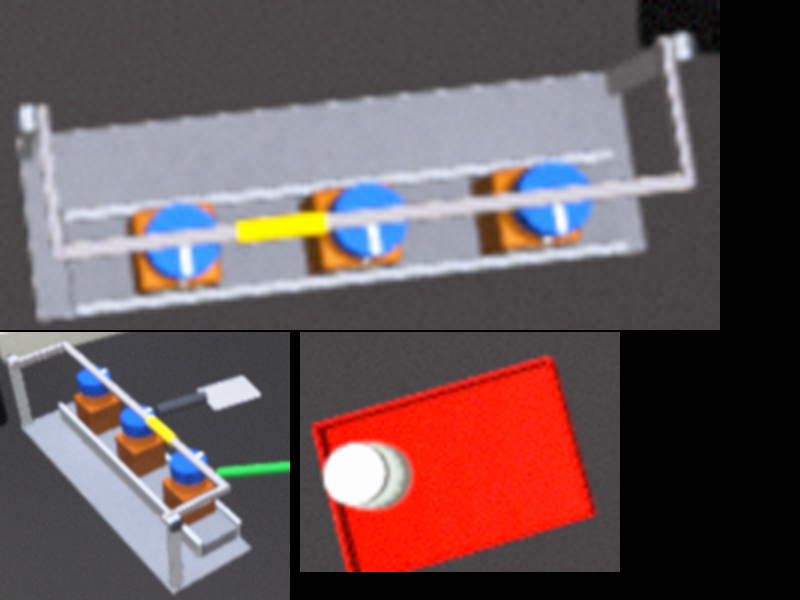

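```bash
python3 - <<'E'
from h import *
T='pics/t0';S='pics/s0'
def yc(fn,x0,x1,y0,y1):
    i=cv2.imread(fn+'.png').astype(int)[y0:y1,x0:x1];m=(i[...,2]>150)&(i[...,1]>150)&(i[...,0]<90)
    v,u=np.nonzero(m);return u.mean()+x0,v.mean()+y0,m.sum()
def bc(fn,x0,x1,y0,y1):
    i=cv2.imread(fn+'.png').astype(int)[y0:y1,x0:x1];m=((i[...,0]>150)&(i[...,2]<110)).astype(np.uint8)
    n,l,st,c=cv2.connectedComponentsWithStats(m);return [(c[k]+[x0,y0]).round(1).tolist()+[int(st[k,4])] for k in range(1,n) if st[k,4]>20]
a=yc(T,290,340,190,220);b=yc(S,215,245,125,150)
print(a,b);P,e=tri([(T,*a[:2]),(S,*b[:2])]);print('sleeve',P,e)
L,e=tri([(T,260.5,207.5),(S,261,166)]);print('L',L,e)
Rr,e2=tri([(T,417.5,190.5),(S,182,94.5)]);print('R',Rr,e2)
d=L-Rr;print('len',np.linalg.norm(d),'yaw of +y',np.degrees(np.arctan2(d[1],d[0]))-90)
print(bc(T,270,400,180,220)); 
y=d[:2]/np.linalg.norm(d[:2]);x=np.array([y[1],-y[0]])
org=P[:2]-60*y/1000
print('x',x,'y',y,'org',org)
for k in(1,0,-1):
    c=org+.12*k*y; q=np.r_[c,.114]; print(k,q,proj(T,q).round(1),proj(S,q).round(1))
for p in[(95,216),(173.7,193.3),(188.3,246)]:print('tray',atz(T,*p,.03))
E
```

```text
(np.float64(315.3228346456693), np.float64(202.01574803149606), np.int64(127)) (np.float64(228.1566265060241), np.float64(136.32530120481928), np.int64(83))
sleeve [ 0.52370334 -0.08796132  0.12487511] [0.4277813839461458, 0.40343417132782505]
L [0.50460911 0.05020363 0.12188885] [0.5168571797912456, 0.5267290254768666]
R [ 0.55812709 -0.34652565  0.12252353] [0.5524966102392487, 0.46084060559920514]
len 0.40032323748189824 yaw of +y 7.682707220252581
[[382.1, 188.8, 81], [335.9, 194.1, 77], [389.0, 198.1, 29], [289.5, 199.4, 71], [379.6, 199.6, 45], [342.4, 203.2, 31], [333.2, 204.7, 43], [286.2, 210.0, 44], [295.8, 208.5, 33]]
x [0.99102359 0.13368708] y [-0.13368708  0.99102359] org [ 0.53172456 -0.14742274]
1 [ 0.51568211 -0.02849991  0.114     ] [[291.4 204.7]] [[241.7 151.4]]
0 [ 0.53172456 -0.14742274  0.114     ] [[338.3 199.6]] [[216.7 128.7]]
-1 [ 0.54776701 -0.26634557  0.114     ] [[384.7 194.6]] [[195.  108.8]]
tray [0.47953511 0.49247261 0.03      ]
tray [0.54688662 0.28478566 0.03      ]
tray [0.40565025 0.23828497 0.03      ]
```

```bash
cat > go.py <<'E'
import sys,numpy as np
from station import bot
x,y,z,yaw=map(float,sys.argv[1:5])  # yaw of tool-y axis in world deg
s=bot.read_state();R=np.array(s['ee_rot']);d=R.T@(np.array([x,y,z])-s['tcp_pos'])
c=np.degrees(np.arctan2(R[1,1],R[0,1]));t=(c-yaw+180)%360-180
print('cur',s['tcp_pos'].round(4),'yaw',c.round(2),'d',d.round(4),'turn',round(t,2),'j6',round(s['joints'][5],1),'clk',s['clock'])
E
echo '[0.087, -0.034, -0.033, 0, 0, 0.087, -0.069, -0.066, 0, 0, 0.087, -0.103, -0.099, 0, 0, 0.087, -0.137, -0.132, 0, 0, 0.087, -0.172, -0.165, 0, 0]' | python3 jog.py
echo '[0.087, -0.034, -0.033, 0, 0, 0.087, -0.069, -0.066, 0, 0, 0.087, -0.103, -0.099, 0, 0, 0.087, -0.137, -0.132, 0, 0, 0.087, -0.172, -0.165, 0, 0]' | python3 jog.py
python3 go.py .5237 -.0880 .18 7.7
```

```text
clock: 0.65
tcp_pos: [0.3425, 0.3503, 0.2224]
ee_rot: [[-0.916, 0.401, -0.0], [0.401, 0.916, -0.0], [0.0, -0.0, -1.0]]
ft_force: [-0.3, 0.6, 0.1]
grip_width: 0.0869
finger_force: 0.0
clock: 1.15
tcp_pos: [0.4337, 0.13, 0.2226]
ee_rot: [[-0.916, 0.402, -0.0], [0.402, 0.916, 0.0], [0.0, 0.0, -1.0]]
ft_force: [1.2, -0.2, -0.1]
grip_width: 0.0869
finger_force: 0.0
cur [0.4337 0.13   0.2226] yaw 66.29 d [-0.17   -0.1634  0.0425] turn 58.59 j6 -63.8 clk 1.15
```

```bash

echo '[0.087, -0.034, -0.033, 0, 8, 0.087, -0.068, -0.066, 0, 16, 0.087, -0.102, -0.099, 0, 24, 0.087, -0.136, -0.131, 0, 32, 0.087, -0.17, -0.1634, 0.02, 40]' | python3 jog.py 
echo '[0.087, 0, 0, 0, 8, 0.087, 0, 0, 0, 16, 0.087, 0, 0, 0, 18.6]' | python3 jog.py
python3 go.py .5237 -.0880 .106 7.7
python3 - <<'E'
from h import *
snap('wrist','pics/w1')
E
```

```text
clock: 1.65
tcp_pos: [0.5255, -0.088, 0.2048]
ee_rot: [[-0.437, 0.899, 0.006], [0.899, 0.437, -0.002], [-0.004, 0.004, -1.0]]
ft_force: [0.9, -0.1, 0.7]
grip_width: 0.0873
finger_force: 0.0
clock: 1.95
tcp_pos: [0.5228, -0.0859, 0.2023]
ee_rot: [[-0.129, 0.992, -0.001], [0.992, 0.129, 0.001], [0.001, -0.001, -1.0]]
ft_force: [0.3, -0.3, -0.1]
grip_width: 0.0871
finger_force: 0.0
cur [ 0.5228 -0.0859  0.2023] yaw 7.41 d [-0.0023  0.0007  0.0963] turn -0.29 j6 -28.8 clk 1.95
```

View pics/w1.png

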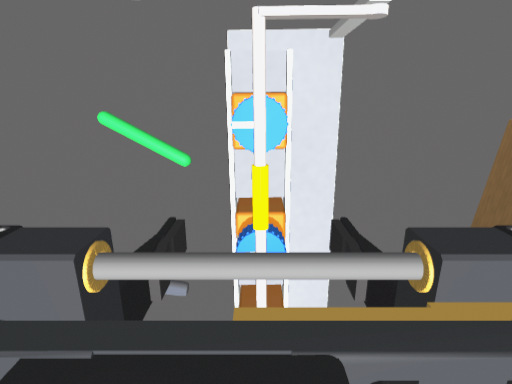

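The wrist view shows the sleeve at (260.5,197), the +y cap at (260,124) with its stripe to −x, and the bar centred between the fingers.

```bash
python3 - <<'E'
from h import *
W='pics/w1'
print('sleeve ends',atz(W,260.5,166,.13),atz(W,260.5,228,.13), 'mid',atz(W,260.5,197,.13))
print(tri([(W,260.5,197),('pics/t0',315.3,202),('pics/s0',228.2,136.3)]))
print('cap+y',atz(W,260,124,.114),tri([(W,260,124),('pics/t0',290.75,205)]))
print('far bar end',atz(W,259,14,.125))
E
```

```text
sleeve ends [ 0.52106668 -0.05922043  0.13      ] [ 0.52828677 -0.11348409  0.13      ] mid [ 0.52456573 -0.08551806  0.13      ]
(array([ 0.52411404, -0.08739036,  0.12539213]), [0.9188300585253734, 0.5365608655083691, 0.31820444811956705])
cap+y [ 0.51651442 -0.02714323  0.114     ] (array([ 0.51674155, -0.0286178 ,  0.09535168]), [0.23770295443531467, 0.08184071026856735])
far bar end [0.50533988 0.05104954 0.125     ]
```

```bash

echo '[0.087, 0, 0.001, 0.03, -0.2, 0.087, -0.0015, 0.0013, 0.06, -0.2, 0.087, -0.0015, 0.0013, 0.08, -0.2, 0.087, -0.0015, 0.0013, 0.0963, -0.2, 0.02, -0.0015, 0.0013, 0.0963, -0.2]' | python3 jog.py 6
echo '[0.0, 0, 0, 0, 0, 0.0, 0, 0, 0, 0, 0, 0, 0, 0, 0]' | python3 jog.py 6
python3 go.py .5243 -.0872 .106 7.6
```

```text
clock: 2.5
tcp_pos: [0.5229, -0.0859, 0.1045]
ee_rot: [[-0.138, 0.99, -0.005], [0.99, 0.138, 0.002], [0.003, -0.005, -1.0]]
ft_force: [-0.6, -0.6, -0.3]
grip_width: 0.0842
finger_force: 0.0
clock: 2.8
tcp_pos: [0.5254, -0.0868, 0.1077]
ee_rot: [[-0.138, 0.99, 0.002], [0.99, 0.138, -0.001], [-0.001, 0.002, -1.0]]
ft_force: [0.5, 0.2, -0.3]
grip_width: 0.0623
finger_force: 0.0
cur [ 0.5254 -0.0868  0.1077] yaw 7.91 d [-0.0002 -0.0011  0.0017] turn 0.31 j6 -29.3 clk 2.8
```

```bash

echo '[0.0, 0, -0.0007, 0.0012, 0, 0.0, 0, -0.0007, 0.0012, 0, 0.0, 0, -0.0007, 0.0012, 0, 0, 0, -0.0007, 0.0012, 0, 0, 0, -0.0007, 0.0012, 0]' | python3 jog.py 6
echo '[0.0, 0, 0, 0, 0, 0.0, 0, 0, 0, 0, 0, 0, 0, 0, 0]' | python3 jog.py 6
python3 go.py .5243 -.0872 .106 7.6
```

```text
clock: 3.3
tcp_pos: [0.5239, -0.0867, 0.1055]
ee_rot: [[-0.137, 0.991, -0.0], [0.991, 0.137, -0.0], [-0.0, -0.0, -1.0]]
ft_force: [0.2, -0.2, 0.6]
grip_width: 0.0233
finger_force: 0.0
clock: 3.6
tcp_pos: [0.5249, -0.0866, 0.1055]
ee_rot: [[-0.137, 0.991, 0.002], [0.991, 0.137, -0.0], [-0.0, 0.002, -1.0]]
ft_force: [2.7, 2.1, -1.6]
grip_width: 0.0135
finger_force: 6.0
cur [ 0.5249 -0.0866  0.1055] yaw 7.88 d [-0.0005 -0.0006 -0.0005] turn 0.28 j6 -29.4 clk 3.6
```

Sleeve gripped (13.5 mm). Swing it in an arc.

```bash

echo '[0, 0, 0.0008, -0.0119, 0, 0, 0, 0.0033, -0.0235, 0, 0, 0, 0.0074, -0.0347, 0, 0, 0, 0.013, -0.0451, 0, 0, 0, 0.02, -0.0548, 0]' | python3 jog.py 6
echo '[0, 0, 0.0083, -0.0085, 0, 0, 0, 0.0177, -0.0158, 0, 0, 0, 0.028, -0.0217, 0, 0, 0, 0.039, -0.0261, 0, 0, 0, 0.0506, -0.029, 0]' | python3 jog.py 6
python3 go.py .5243 -.0872 .106 7.6
```

```text
clock: 4.1
tcp_pos: [0.5431, -0.0841, 0.1603]
ee_rot: [[-0.138, 0.99, -0.002], [0.99, 0.138, -0.0], [-0.0, -0.002, -1.0]]
ft_force: [-0.4, -0.6, -4.1]
grip_width: 0.014
finger_force: 6.0
clock: 4.6
tcp_pos: [0.5925, -0.0771, 0.1898]
ee_rot: [[-0.137, 0.991, -0.004], [0.991, 0.137, -0.0], [0.0, -0.004, -1.0]]
ft_force: [-1.4, -0.8, 1.2]
grip_width: 0.0138
finger_force: 6.0
cur [ 0.5925 -0.0771  0.1898] yaw 7.9 d [-0.0007 -0.0686  0.084 ] turn 0.3 j6 -25.9 clk 4.6
```

```bash

echo '[0, 0, 0.0118, -0.0012, 0, 0, 0, 0.0237, -0.0007, 0, 0, 0, 0.0353, 0.0014, 0, 0, 0, 0.0467, 0.0052, 0, 0, 0, 0.0573, 0.0104, 0]' | python3 jog.py 6
echo '[0, 0, 0.0098, 0.0067, 0, 0, 0, 0.0186, 0.0147, 0, 0, 0, 0.0262, 0.024, 0, 0, 0, 0.0325, 0.034, 0, 0, 0, 0.0372, 0.0449, 0]' | python3 jog.py 6
echo '[0, 0, 0, 0, 0, 0.04, 0, 0, 0, 0, 0.06, 0, 0, 0, 0, 0.06, 0, 0, 0, 0, 0.06, 0, 0, 0, 0]' | python3 jog.py 6
python3 go.py .5243 -.0872 .106 7.6
```

```text
clock: 5.1
tcp_pos: [0.6515, -0.069, 0.1783]
ee_rot: [[-0.137, 0.991, 0.0], [0.991, 0.137, -0.0], [-0.0, 0.0, -1.0]]
ft_force: [-1.3, -0.2, 1.1]
grip_width: 0.0141
finger_force: 6.0
clock: 5.6
tcp_pos: [0.6877, -0.064, 0.1327]
ee_rot: [[-0.137, 0.991, -0.001], [0.991, 0.137, 0.0], [0.0, -0.001, -1.0]]
ft_force: [-2.2, -1.0, 0.3]
grip_width: 0.0133
finger_force: 6.0
clock: 6.1
tcp_pos: [0.6873, -0.064, 0.1346]
ee_rot: [[-0.137, 0.991, 0.0], [0.991, 0.137, -0.0], [-0.0, 0.0, -1.0]]
ft_force: [0.3, -0.3, -0.4]
grip_width: 0.0379
finger_force: 0.0
cur [ 0.6873 -0.064   0.1346] yaw 7.89 d [-0.0006 -0.1646  0.0286] turn 0.29 j6 -22.5 clk 6.1
```

```bash

echo '[0.087, 0, 0, -0.02, 0, 0.087, 0, 0, -0.06, 0, 0.087, 0, -0.03, -0.1, 0, 0.087, -0.03, -0.06, -0.12, 0, 0.087, -0.07, -0.09, -0.125, 0]' | python3 jog.py
python3 go.py .550 -.285 .26 7.6
```

```text
clock: 6.6
tcp_pos: [0.6087, -0.145, 0.2632]
ee_rot: [[-0.141, 0.99, 0.007], [0.99, 0.141, -0.002], [-0.003, 0.006, -1.0]]
ft_force: [0.8, -1.3, 0.5]
grip_width: 0.0773
finger_force: 0.0
cur [ 0.6087 -0.145   0.2632] yaw 8.11 d [-0.1303 -0.0779  0.0032] turn 0.51 j6 -31.7 clk 6.6
```

```bash

echo '[0.087, -0.04, -0.02, 0, 0, 0.087, -0.08, -0.045, 0, 0, 0.087, -0.11, -0.065, 0, 0, 0.087, -0.13, -0.078, 0, 0, 0.087, -0.13, -0.078, 0, 0]' | python3 jog.py
echo '[0.087, 0, 0, 0, 0]' | python3 jog.py
python3 - <<'E'
from h import *
a=snap('wrist','pics/w2')['color'];b=snap('top','pics/t2')['color'][130:230,240:440]
o=np.zeros((600,512,3),np.uint8);o[:384]=a;o[384:584,:400]=cv2.resize(b,(400,200),interpolation=cv2.INTER_CUBIC)
cv2.imwrite('pics/c2.png',o[:,:,::-1])
E
python3 go.py .550 -.285 .26 7.6
```

```text
clock: 7.1
tcp_pos: [0.5471, -0.2883, 0.2594]
ee_rot: [[-0.133, 0.991, 0.0], [0.991, 0.133, -0.001], [-0.002, -0.0, -1.0]]
ft_force: [-0.8, 0.6, 0.2]
grip_width: 0.0867
finger_force: 0.0
clock: 7.2
tcp_pos: [0.5484, -0.285, 0.2592]
ee_rot: [[-0.136, 0.991, 0.0], [0.991, 0.136, 0.001], [0.001, 0.0, -1.0]]
ft_force: [0.0, -0.3, -0.5]
grip_width: 0.0866
finger_force: 0.0
cur [ 0.5489 -0.2838  0.2591] yaw 7.95 d [-0.0013  0.0009 -0.0009] turn 0.35 j6 -45.7 clk 7.3
```

View pics/c2.png

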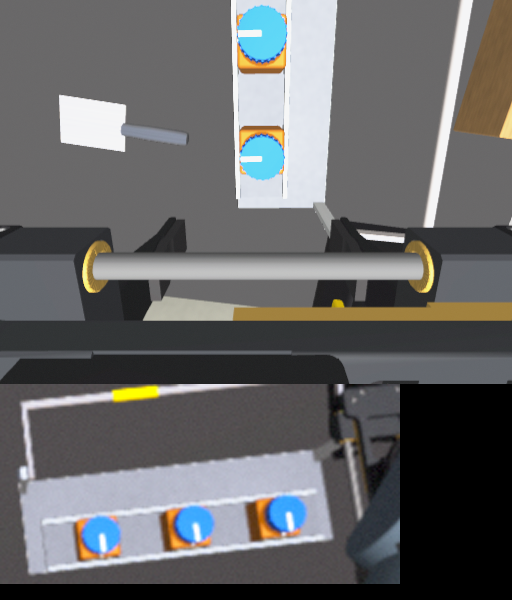

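The bar lies open (sleeve at (135,393) in the crop). Wrist caps: −y at (262,158), middle at (262,33). Top view: caps at (290.5,206), (337,200), (383,195), all stripes pointing to −x.

```bash
python3 - <<'E'
from h import *
W='pics/w2';T='pics/t2'
for n,w,t in(('-y',(262,158),(383,195)),('mid',(262,33),(337,200)),('+y',None,(290.5,206))):
    if w: print(n,atz(W,*w,.114),tri([(W,*w),(T,*t)]))
    print('  top',atz(T,*t,.114))
E
python3 go.py .548 -.2660 .093 7.6
```

```text
-y [ 0.54978508 -0.26481162  0.114     ] (array([ 0.55023825, -0.26936718,  0.09057884]), [0.5223208140381743, 0.23155738214765817])
  top [ 0.54659991 -0.26190011  0.114     ]
mid [ 0.5330168  -0.14633034  0.114     ] (array([ 0.53214331, -0.14532662,  0.10782839]), [0.8634649577593938, 0.32592515993488413])
  top [ 0.53061951 -0.14423183  0.114     ]
  top [ 0.51220964 -0.02635177  0.114     ]
cur [ 0.5489 -0.2838  0.2591] yaw 7.95 d [0.0177 0.0015 0.1661] turn 0.35 j6 -45.7 clk 7.3
```

```bash

echo '[0.087, 0.0188, 0.0027, 0.04, 0.4, 0.087, 0.0188, 0.0027, 0.08, 0.4, 0.087, 0.0188, 0.0027, 0.12, 0.4, 0.087, 0.0188, 0.0027, 0.15, 0.4, 0.075, 0.0188, 0.0027, 0.166, 0.4]' | python3 jog.py 15
echo '[0.07, 0, 0, 0, 0, 0, 0, 0, 0, 0, 0, 0, 0, 0, 0, 0, 0, 0, 0, 0, 0, 0, 0, 0, 0]' | python3 jog.py 15
echo '[0, 0, 0, 0, 0, 0, 0, 0, 0, 0]' | python3 jog.py 15
python3 go.py .549 -.2648 .093 7.6
```

```text
clock: 7.8
tcp_pos: [0.5479, -0.2631, 0.09]
ee_rot: [[-0.133, 0.991, -0.004], [0.991, 0.133, 0.003], [0.004, -0.003, -1.0]]
ft_force: [-0.4, -0.2, 1.2]
grip_width: 0.0839
finger_force: 0.0
clock: 8.3
tcp_pos: [0.5495, -0.2664, 0.0942]
ee_rot: [[-0.13, 0.991, 0.002], [0.991, 0.13, -0.001], [-0.002, 0.002, -1.0]]
ft_force: [1.0, 1.2, 1.1]
grip_width: 0.0468
finger_force: 1.0
clock: 8.5
tcp_pos: [0.5497, -0.2664, 0.0941]
ee_rot: [[-0.13, 0.992, 0.003], [0.992, 0.13, -0.001], [-0.002, 0.002, -1.0]]
ft_force: [1.0, 1.1, 4.5]
grip_width: 0.0466
finger_force: 15.0
cur [ 0.5497 -0.2664  0.0941] yaw 7.47 d [ 0.0017 -0.0005  0.0011] turn -0.13 j6 -43.8 clk 8.5
```

```bash
cat > m.py <<'E'
from station import bot
s=bot.read_state();print('moment',s['moment'].round(3),'j6tq',s['joint_torque'][5].round(3))
E
python3 m.py
echo '[0, 0, 0, 0, -5, 0, 0, 0, 0, -10, 0, 0, 0, 0, -15, 0, 0, 0, 0, -20, 0, 0, 0, 0, -25]' | python3 jog.py 15 ; python3 m.py
echo '[0, 0, 0, 0, -5, 0, 0, 0, 0, -10, 0, 0, 0, 0, -15, 0, 0, 0, 0, -20, 0, 0, 0, 0, -20]' | python3 jog.py 15; python3 m.py
```

```text
moment [ 0.034 -0.151 -0.029] j6tq 0.006
clock: 9.0
tcp_pos: [0.5506, -0.267, 0.0937]
ee_rot: [[-0.538, 0.843, 0.005], [0.843, 0.538, -0.002], [-0.004, 0.003, -1.0]]
ft_force: [4.2, -0.0, 1.5]
grip_width: 0.0467
finger_force: 15.0
moment [-0.048 -0.685 -0.458] j6tq 0.078
clock: 9.5
tcp_pos: [0.5503, -0.2663, 0.0934]
ee_rot: [[-0.792, 0.61, 0.004], [0.61, 0.792, -0.001], [-0.003, 0.002, -1.0]]
ft_force: [3.9, 1.5, 1.2]
grip_width: 0.0465
finger_force: 15.0
moment [ 0.308 -0.777 -0.098] j6tq -0.397
```

```bash

echo '[0.08, 0, 0, 0, 0, 0.08, 0, 0, 0, 0, 0.08, 0, 0, 0, 0, 0.08, 0, 0, -0.02, 0, 0.08, 0, 0, -0.06, 0]' | python3 jog.py 15
echo '[0.08, 0, 0, 0, 8, 0.08, 0, 0, 0, 16, 0.08, 0, 0, 0, 24, 0.08, 0, 0, 0, 32, 0.08, 0, 0, 0, 40]' | python3 jog.py
python3 go.py .5325 -.1462 .155 7.6
```

```text
clock: 10.0
tcp_pos: [0.5456, -0.2644, 0.15]
ee_rot: [[-0.793, 0.609, -0.009], [0.609, 0.793, 0.005], [0.01, -0.001, -1.0]]
ft_force: [0.9, 0.3, 0.1]
grip_width: 0.0765
finger_force: 0.0
clock: 10.5
tcp_pos: [0.5478, -0.2658, 0.1526]
ee_rot: [[-0.21, 0.978, -0.002], [0.978, 0.21, 0.0], [0.001, -0.002, -1.0]]
ft_force: [-0.1, -0.4, 0.6]
grip_width: 0.0802
finger_force: 0.0
cur [ 0.5478 -0.2658  0.1526] yaw 12.14 d [ 0.1202  0.0102 -0.0023] turn 4.54 j6 -48.5 clk 10.5
```

```bash

echo '[0.08, 0.045, 0.004, 0, 4, 0.08, 0.09, 0.008, 0, 4.5, 0.08, 0.1202, 0.0102, 0, 4.5, 0.08, 0.1202, 0.0102, 0.02, 4.5, 0.07, 0.1202, 0.0102, 0.045, 4.5]' | python3 jog.py 15
echo '[0.06, 0, 0, 0.015, 0, 0, 0, 0, 0.015, 0, 0, 0, 0, 0.015, 0, 0, 0, 0, 0.015, 0, 0, 0, 0, 0.015, 0]' | python3 jog.py 15
echo '[0, 0, 0, 0, 0, 0, 0, 0, 0, 0]' | python3 jog.py 15; python3 m.py
python3 go.py .5325 -.1462 .093 7.6
```

```text
clock: 11.0
tcp_pos: [0.5328, -0.1456, 0.1086]
ee_rot: [[-0.141, 0.99, 0.002], [0.99, 0.141, -0.002], [-0.002, 0.001, -1.0]]
ft_force: [0.7, -0.4, -0.4]
grip_width: 0.0767
finger_force: 0.0
clock: 11.5
tcp_pos: [0.5333, -0.1469, 0.0938]
ee_rot: [[-0.139, 0.99, 0.002], [0.99, 0.139, -0.001], [-0.001, 0.002, -1.0]]
ft_force: [1.3, 0.8, -0.4]
grip_width: 0.0465
finger_force: 15.0
clock: 11.7
tcp_pos: [0.5334, -0.1469, 0.0937]
ee_rot: [[-0.139, 0.99, 0.002], [0.99, 0.139, -0.001], [-0.001, 0.002, -1.0]]
ft_force: [-0.2, -0.0, 2.3]
grip_width: 0.0467
finger_force: 15.0
moment [-0.157 -0.013  0.008] j6tq -0.008
cur [ 0.5334 -0.1469  0.0937] yaw 7.99 d [ 0.0008 -0.0008  0.0007] turn 0.39 j6 -35.0 clk 11.7
```

```bash

echo '[0, 0, 0, 0, -5, 0, 0, 0, 0, -10, 0, 0, 0, 0, -15, 0, 0, 0, 0, -20, 0, 0, 0, 0, -25]' | python3 jog.py 15 ; python3 m.py
echo '[0, 0, 0, 0, -5, 0, 0, 0, 0, -10, 0, 0, 0, 0, -15, 0, 0, 0, 0, -20, 0, 0, 0, 0, -20]' | python3 jog.py 15; python3 m.py
echo '[0.08, 0, 0, 0, 0, 0.08, 0, 0, 0, 0, 0.08, 0, 0, 0, 0, 0.08, 0, 0, -0.02, 0, 0.08, 0, 0, -0.06, 0]' | python3 jog.py 15
echo '[0.08, 0, 0, 0, 8, 0.08, 0, 0, 0, 16, 0.08, 0, 0, 0, 24, 0.08, 0, 0, 0, 32, 0.08, 0, 0, 0, 40]' | python3 jog.py
python3 go.py .516 -.0272 .155 7.6
```

```text
clock: 12.2
tcp_pos: [0.5335, -0.1469, 0.0937]
ee_rot: [[-0.547, 0.837, 0.002], [0.837, 0.547, -0.001], [-0.002, 0.001, -1.0]]
ft_force: [1.0, -0.3, 2.2]
grip_width: 0.0466
finger_force: 15.0
moment [-0.034 -0.158 -0.052] j6tq 0.546
clock: 12.7
tcp_pos: [0.5336, -0.1468, 0.0937]
ee_rot: [[-0.798, 0.602, 0.002], [0.602, 0.798, -0.001], [-0.002, 0.001, -1.0]]
ft_force: [1.0, 0.0, 3.5]
grip_width: 0.0466
finger_force: 15.0
moment [-0.027 -0.181  0.076] j6tq -0.299
clock: 13.2
tcp_pos: [0.53, -0.1453, 0.1505]
ee_rot: [[-0.798, 0.603, -0.008], [0.603, 0.798, 0.004], [0.009, -0.002, -1.0]]
ft_force: [0.8, -1.5, 0.7]
grip_width: 0.0764
finger_force: 0.0
clock: 13.7
tcp_pos: [0.5322, -0.1462, 0.1527]
ee_rot: [[-0.219, 0.976, -0.001], [0.976, 0.219, 0.0], [0.001, -0.001, -1.0]]
ft_force: [-0.4, 0.0, 1.0]
grip_width: 0.0799
finger_force: 0.0
cur [ 0.5322 -0.1462  0.1527] yaw 12.63 d [ 0.1197  0.0102 -0.0023] turn 5.03 j6 -39.6 clk 13.7
```

The middle one turned with little moment, so it is probably loose. I still test the +y cap.

```bash

echo '[0.08, 0.045, 0.004, 0, 4, 0.08, 0.09, 0.008, 0, 5, 0.08, 0.1197, 0.0102, 0, 5, 0.08, 0.1197, 0.0102, 0.02, 5, 0.07, 0.1197, 0.0102, 0.045, 5]' | python3 jog.py 15
echo '[0.06, 0, 0, 0.015, 0, 0, 0, 0, 0.015, 0, 0, 0, 0, 0.015, 0, 0, 0, 0, 0.015, 0, 0, 0, 0, 0.015, 0]' | python3 jog.py 15
echo '[0, 0, 0, 0, 0, 0, 0, 0, 0, 0]' | python3 jog.py 15; python3 m.py
echo '[0, 0, 0, 0, -5, 0, 0, 0, 0, -10, 0, 0, 0, 0, -15, 0, 0, 0, 0, -20, 0, 0, 0, 0, -25]' | python3 jog.py 15 ; python3 m.py
echo '[0, 0, 0, 0, -5, 0, 0, 0, 0, -10, 0, 0, 0, 0, -15, 0, 0, 0, 0, -20, 0, 0, 0, 0, -20]' | python3 jog.py 15; python3 m.py
echo '[0.08, 0, 0, 0, 0, 0.08, 0, 0, 0, 0, 0.08, 0, 0, 0, 0, 0.08, 0, 0, -0.03, 0, 0.08, 0, 0, -0.08, 0]' | python3 jog.py 15
python3 go.py .5322 -.1462 .155 7.6
```

```text
clock: 14.2
tcp_pos: [0.5162, -0.0264, 0.1084]
ee_rot: [[-0.141, 0.99, 0.003], [0.99, 0.141, -0.001], [-0.001, 0.003, -1.0]]
ft_force: [0.7, 0.7, 0.1]
grip_width: 0.0769
finger_force: 0.0
clock: 14.7
tcp_pos: [0.5164, -0.0278, 0.0937]
ee_rot: [[-0.139, 0.99, 0.002], [0.99, 0.139, -0.0], [-0.001, 0.002, -1.0]]
ft_force: [-0.3, -0.6, -0.8]
grip_width: 0.0469
finger_force: 15.0
clock: 14.9
tcp_pos: [0.5165, -0.0278, 0.0937]
ee_rot: [[-0.139, 0.99, 0.002], [0.99, 0.139, -0.001], [-0.001, 0.002, -1.0]]
ft_force: [0.8, -0.9, 1.6]
grip_width: 0.0468
finger_force: 15.0
moment [-0.045 -0.04  -0.039] j6tq -0.008
clock: 15.4
tcp_pos: [0.5164, -0.0276, 0.0934]
ee_rot: [[-0.545, 0.838, 0.002], [0.838, 0.545, 0.0], [-0.001, 0.002, -1.0]]
ft_force: [1.0, 1.0, 0.8]
grip_width: 0.0466
finger_force: 15.0
moment [-0.009 -0.046 -0.446] j6tq 0.083
clock: 15.9
tcp_pos: [0.5161, -0.0275, 0.0932]
ee_rot: [[-0.798, 0.603, 0.001], [0.603, 0.798, 0.0], [-0.001, 0.001, -1.0]]
ft_force: [-0.2, 0.9, -0.0]
grip_width: 0.0468
finger_force: 15.0
moment [ 0.134 -0.16  -0.203] j6tq -0.465
clock: 16.4
tcp_pos: [0.513, -0.027, 0.1709]
ee_rot: [[-0.798, 0.602, -0.009], [0.602, 0.798, 0.002], [0.008, -0.003, -1.0]]
ft_force: [1.3, -0.5, -0.7]
grip_width: 0.0763
finger_force: 0.0
cur [ 0.513  -0.027   0.1709] yaw 52.97 d [-0.0873 -0.0836  0.0155] turn 45.37 j6 -68.4 clk 16.4
```

```bash

echo '[0.08, 0.03, -0.022, -0.03, 8, 0.08, 0.06, -0.044, -0.05, 16, 0.08, 0.088, -0.066, -0.05, 24, 0.08, 0.088, -0.066, -0.05, 32, 0.08, 0.088, -0.066, -0.05, 40]' | python3 jog.py 
python3 - <<'E'
from h import *
b=snap('top','pics/t3')['color'][140:230,240:430]
cv2.imwrite('pics/c3.png',cv2.resize(b,(760,360),interpolation=cv2.INTER_CUBIC)[:,:,::-1])
E
python3 go.py .5325 -.1465 .18 7.6
```

```text
clock: 16.9
tcp_pos: [0.4042, -0.027, 0.2234]
ee_rot: [[-0.218, 0.976, 0.0], [0.976, 0.218, -0.0], [-0.0, 0.0, -1.0]]
ft_force: [0.4, -0.0, 0.5]
grip_width: 0.0804
finger_force: 0.0
cur [ 0.405  -0.0271  0.2233] yaw 12.41 d [-0.144   0.0989  0.0434] turn 4.81 j6 -32.1 clk 16.95
```

View pics/c3.png

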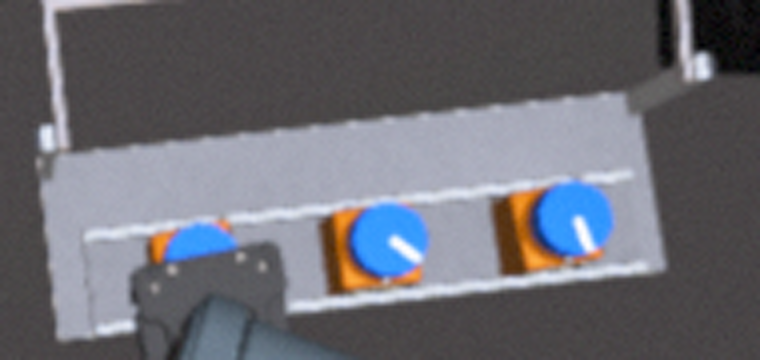

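The middle cap's stripe (405,249) has turned about 45°. The −y stripe (583,233) has barely moved, and the +y cap showed a tight-cap moment. So the middle bottle is the loose one, and I pick it up by its cap.

```bash

echo '[0.08, -0.04, 0.027, 0, 4.8, 0.08, -0.08, 0.054, 0, 4.8, 0.08, -0.12, 0.082, 0, 4.8, 0.08, -0.144, 0.099, 0, 4.8, 0.08, -0.144, 0.099, 0.04, 4.8]' | python3 jog.py 25
echo '[0.08, 0, 0, 0.03, 0, 0.07, 0, 0, 0.06, 0, 0.065, 0, 0, 0.08, 0, 0.06, 0, 0, 0.09, 0, 0.06, 0, 0, 0.09, 0]' | python3 jog.py 25
python3 go.py .533 -.1467 .092 7.6
```

```text
clock: 17.45
tcp_pos: [0.5429, -0.1512, 0.187]
ee_rot: [[-0.143, 0.99, 0.016], [0.99, 0.143, -0.009], [-0.011, 0.015, -1.0]]
ft_force: [0.3, -0.2, -0.2]
grip_width: 0.0801
finger_force: 0.0
clock: 17.95
tcp_pos: [0.5337, -0.1449, 0.0915]
ee_rot: [[-0.144, 0.99, -0.003], [0.99, 0.144, 0.001], [0.002, -0.003, -1.0]]
ft_force: [-0.2, -0.6, -0.1]
grip_width: 0.062
finger_force: 0.0
cur [ 0.5337 -0.1449  0.0915] yaw 8.26 d [-0.0017 -0.0009 -0.0005] turn 0.66 j6 -35.0 clk 17.95
```

```bash

echo '[0, -0.0015, -0.0005, 0, 0, 0, -0.0015, -0.0005, 0, 0, 0, -0.0015, -0.0005, 0, 0, 0, -0.0015, -0.0005, 0, 0, 0, -0.0015, -0.0005, 0, 0]' | python3 jog.py 25
echo '[0, 0, 0, -0.01, 0, 0, 0, 0, -0.025, 0, 0, 0, 0, -0.045, 0, 0, 0, 0, -0.07, 0, 0, 0, 0, -0.1, 0]' | python3 jog.py 25
echo '[0, 0, 0, -0.025, 0, 0, 0, 0, -0.035, 0, 0, 0, 0, -0.035, 0]' | python3 jog.py 25
python3 - <<'E'
from h import *
a=snap('scene','pics/s4')['color'][60:260,120:380]
cv2.imwrite('pics/c4.png',cv2.resize(a,(780,600),interpolation=cv2.INTER_CUBIC)[:,:,::-1])
E
python3 go.py .4565 .3226 .225 18
```

```text
clock: 18.45
tcp_pos: [0.5346, -0.1474, 0.0941]
ee_rot: [[-0.143, 0.99, 0.001], [0.99, 0.143, -0.001], [-0.001, 0.001, -1.0]]
ft_force: [-2.0, -0.9, 7.0]
grip_width: 0.0463
finger_force: 25.0
clock: 18.95
tcp_pos: [0.5333, -0.146, 0.193]
ee_rot: [[-0.142, 0.99, -0.003], [0.99, 0.142, 0.002], [0.002, -0.002, -1.0]]
ft_force: [-0.0, -0.2, -2.8]
grip_width: 0.0467
finger_force: 25.0
clock: 19.25
tcp_pos: [0.5349, -0.147, 0.2292]
ee_rot: [[-0.143, 0.99, 0.003], [0.99, 0.143, -0.001], [-0.002, 0.003, -1.0]]
ft_force: [0.0, 0.1, -3.7]
grip_width: 0.0465
finger_force: 25.0
cur [ 0.534  -0.1466  0.2278] yaw 8.19 d [ 0.4755 -0.0099  0.0029] turn -9.81 j6 -35.1 clk 19.3
```

View pics/c4.png

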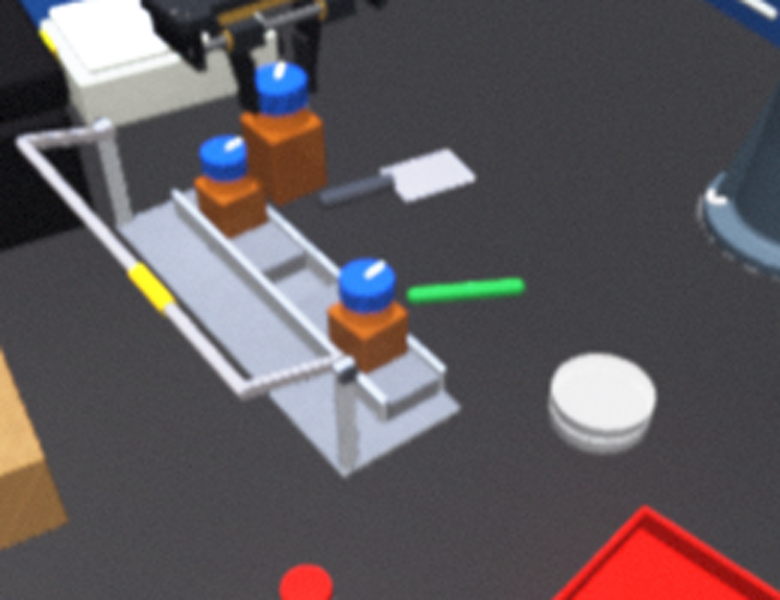

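The bottle hangs upright by its cap at (280,110). The other two stand in their pockets and the bar stays open. Now I carry it to the tray.

```bash

echo '[0, 0.02, 0, 0, 0, 0, 0.055, -0.001, 0, 0, 0, 0.09, -0.002, 0, 0, 0, 0.125, -0.0025, 0, 0, 0, 0.16, -0.003, 0, 0]' | python3 jog.py 25
echo '[0, 0.035, -0.001, 0, -2, 0, 0.07, -0.002, 0, -4, 0, 0.105, -0.003, 0, -6, 0, 0.14, -0.004, 0, -8, 0, 0.17, -0.004, 0, -9.8]' | python3 jog.py 25
python3 go.py .4565 .3226 .225 18
```

```text
clock: 19.8
tcp_pos: [0.5067, 0.0126, 0.2259]
ee_rot: [[-0.142, 0.99, -0.004], [0.99, 0.142, 0.001], [0.002, -0.004, -1.0]]
ft_force: [0.3, 0.7, -2.7]
grip_width: 0.0464
finger_force: 25.0
clock: 20.3
tcp_pos: [0.4782, 0.1803, 0.2259]
ee_rot: [[-0.311, 0.951, -0.005], [0.951, 0.311, -0.0], [0.001, -0.005, -1.0]]
ft_force: [0.4, 0.2, -3.8]
grip_width: 0.0464
finger_force: 25.0
cur [0.4782 0.1803 0.2259] yaw 18.1 d [0.142  0.0236 0.0009] turn 0.1 j6 -10.0 clk 20.3
```

```bash

echo '[0, 0.035, 0.005, 0, 0, 0, 0.07, 0.011, 0, 0, 0, 0.105, 0.017, 0, 0, 0, 0.13, 0.021, 0, 0, 0, 0.142, 0.0236, 0, 0]' | python3 jog.py 25
echo '[0, 0, 0, 0.01, 0, 0, 0, 0, 0.03, 0, 0, 0, 0, 0.055, 0, 0, 0, 0, 0.075, 0, 0, 0, 0, 0.09, 0]' | python3 jog.py 25
echo '[0, 0, 0, 0, 0, 0, 0, 0, 0, 0]' | python3 jog.py
python3 - <<'E'
from h import *
a=snap('scene','pics/s5')['color'][180:370,260:500]
cv2.imwrite('pics/c5.png',cv2.resize(a,(720,570),interpolation=cv2.INTER_CUBIC)[:,:,::-1])
E
python3 go.py .4565 .3226 .09 18
```

```text
clock: 20.8
tcp_pos: [0.457, 0.3227, 0.2258]
ee_rot: [[-0.311, 0.95, -0.004], [0.95, 0.311, -0.001], [0.0, -0.004, -1.0]]
ft_force: [-0.1, -1.0, -2.8]
grip_width: 0.0465
finger_force: 25.0
clock: 21.3
tcp_pos: [0.4579, 0.3187, 0.1352]
ee_rot: [[-0.308, 0.952, -0.004], [0.952, 0.308, -0.003], [-0.001, -0.005, -1.0]]
ft_force: [-0.8, -0.2, -3.4]
grip_width: 0.0466
finger_force: 25.0
clock: 21.5
tcp_pos: [0.4588, 0.3198, 0.1372]
ee_rot: [[-0.308, 0.952, -0.002], [0.952, 0.308, -0.001], [-0.001, -0.002, -1.0]]
ft_force: [0.4, -0.9, -2.4]
grip_width: 0.0463
finger_force: 25.0
cur [0.4594 0.3203 0.138 ] yaw 17.93 d [ 0.0031 -0.0021  0.048 ] turn -0.07 j6 5.5 clk 21.55
```

View pics/c5.png

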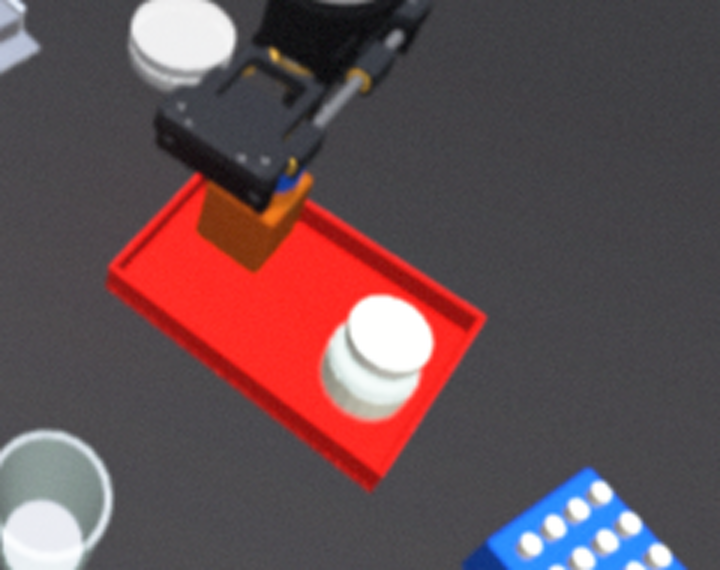

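The bottle is upright over the free part of the tray at (255,225), square to it, with the jar at (378,358) well clear. Next I lower it gently.

```bash

echo '[0, 0.003, -0.002, 0.012, 0, 0, 0.003, -0.002, 0.024, 0, 0, 0.003, -0.002, 0.034, 0, 0, 0.003, -0.002, 0.04, 0, 0, 0.003, -0.002, 0.042, 0]' | python3 jog.py 25
echo '[0, 0, 0, 0.001, 0, 0, 0, 0, 0.002, 0, 0, 0, 0, 0.003, 0]' | python3 jog.py 
echo '[0, 0, 0, 0.001, 0, 0, 0, 0, 0.002, 0, 0, 0, 0, 0.002, 0]' | python3 jog.py 
python3 go.py .4565 .3226 .09 18
```

```text
clock: 22.05
tcp_pos: [0.4554, 0.3231, 0.0947]
ee_rot: [[-0.309, 0.951, -0.002], [0.951, 0.309, -0.001], [-0.0, -0.002, -1.0]]
ft_force: [-0.1, 1.2, -2.8]
grip_width: 0.0464
finger_force: 25.0
clock: 22.35
tcp_pos: [0.4564, 0.3235, 0.0932]
ee_rot: [[-0.309, 0.951, 0.001], [0.951, 0.309, 0.0], [0.0, 0.001, -1.0]]
ft_force: [0.2, 0.8, -2.6]
grip_width: 0.0463
finger_force: 25.0
clock: 22.65
tcp_pos: [0.456, 0.3233, 0.0909]
ee_rot: [[-0.309, 0.951, -0.0], [0.951, 0.309, -0.0], [-0.0, -0.0, -1.0]]
ft_force: [0.4, 0.0, -2.0]
grip_width: 0.0462
finger_force: 25.0
cur [0.456  0.3233 0.0909] yaw 17.99 d [-0.0008  0.0002  0.0009] turn -0.01 j6 5.9 clk 22.65
```

```bash

echo '[0, 0, 0, 0.0005, 0, 0, 0, 0, 0.001, 0, 0, 0, 0, 0.001, 0]' | python3 jog.py |grep -E 'tcp|ft'
echo '[0, 0, 0, 0.0005, 0, 0, 0, 0, 0.001, 0, 0, 0, 0, 0.001, 0]' | python3 jog.py |grep -E 'tcp|ft'
```

```text
tcp_pos: [0.4561, 0.3234, 0.0902]
ft_force: [-0.5, 0.5, 0.1]
tcp_pos: [0.4561, 0.3235, 0.0901]
ft_force: [-1.5, -1.2, 7.1]
```

Contact at 7 N up. Release, rise and back off.

```bash

echo '[0.05, 0, 0, 0, 0, 0.06, 0, 0, 0, 0, 0.075, 0, 0, 0, 0, 0.075, 0, 0, 0, 0, 0.075, 0, 0, 0, 0]' | python3 jog.py 15|grep -E 'clock|grip|ft'
echo '[0.08, 0, 0, -0.015, 0, 0.08, 0, 0, -0.04, 0, 0.08, 0, 0, -0.08, 0, 0.08, 0, 0, -0.11, 0, 0.08, 0, 0, -0.13, 0]' | python3 jog.py|grep -E 'clock|tcp|ft'
echo '[0.08, -0.04, 0, 0, 0, 0.08, -0.08, 0, 0, 0, 0.08, -0.12, 0, 0, 0, 0.08, -0.15, 0, 0, 0, 0.08, -0.16, 0, 0, 0]' | python3 jog.py|grep -E 'clock|tcp|ft'
echo '[0.08, 0, 0, 0, 0, 0.08, 0, 0, 0, 0]' | python3 jog.py|grep -E 'clock|tcp|ft'
python3 - <<'E'
from h import *
a=snap('scene','pics/s6')['color'];b=snap('top','pics/t6')['color'][120:280,80:430]
o=np.zeros((600,700,3),np.uint8);o[:280,:]=cv2.resize(b,(700,320))[:280];o[280:600,:427]=cv2.resize(a,(427,320))
cv2.imwrite('pics/c6.png',o[:,:,::-1])
E
```

```text
clock: 23.75
ft_force: [1.1, 0.2, -0.5]
grip_width: 0.0716
clock: 24.25
tcp_pos: [0.457, 0.3238, 0.2214]
ft_force: [0.1, 0.0, -0.4]
clock: 24.75
tcp_pos: [0.5065, 0.1687, 0.2189]
ft_force: [-0.1, -0.0, 0.1]
clock: 24.95
tcp_pos: [0.5051, 0.1719, 0.2188]
ft_force: [-0.1, 0.0, 0.2]
```

View pics/c6.png

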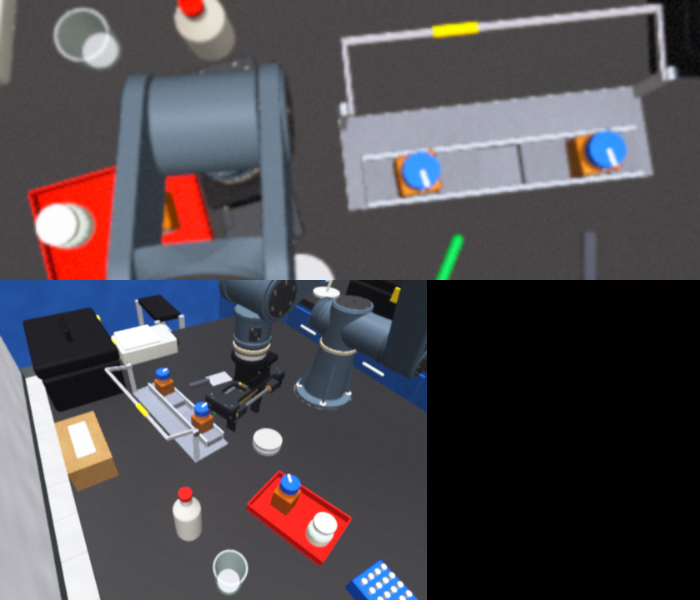

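The loose-capped bottle stands upright in the tray at (287,492) beside the jar. The bar is open, and both other bottles are in their pockets with their stripes only slightly turned. Nothing else has moved.

```bash
python3 -c "
from station import bot
print(bot.hand_in())"
```

```text
the job is handed in; nothing more can be done
None
```

The job is handed in: the bar is open and staying there, all three caps were tested, the middle bottle (the loose one) was set down upright in the red tray beside the jar, and the two tight ones are still in their pockets.

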